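# Unlock the counting chest and hold the key turned

## Robot

A 6-joint arm with a two-finger parallel gripper is mounted at the origin on the work surface. World frame = base frame: x ahead of the robot, y to its left, z up, the work surface at z = 0. Lengths are in mm, angles in rad, forces in N, time in s.
With the tool pointing down it reaches from about 350 to 725 mm from the base axis. Payload 4.3 kg.
Tool frame: the origin (TCP) lies midway between the tips of the shut fingers; the grasp point (between the pads) lies 19 mm behind it (env.grasp_offset is the distance from the TCP to the grasp point, in mm); z points along the fingers, y is the line along which they close (so a half turn about z gives the same grasp; the last joint's range is limited). The gripper opens to 85 mm and grips with 20 to 120 N. Pads are 22 mm wide; open, the fingers measure 114 mm over their backs; the gripper's body (76 mm by 85 mm) begins 54 mm behind the grasp point. The pads swing forward as they close: fully open they stand 13 mm farther back than shut.
Start: joints at [-1.236, 0.377, 0.081, 1.274, 0, 1.46], TCP at [247.425, -519.084, 231.329] pointing down, gripper open.
Joint ranges: [-2.72, 2.72], [-0.84, 1.66], [-1.02, 1.22], [-1.77, 2.12], [-1.37, 1.28], [-3.14, 3.14]. Speed limits (rad/s): [2.57, 2.57, 3.14, 3.14, 3.14, 3.14].

## Interface

Orientations are given as a unit quaternion [x, y, z, w].
In Python, from station import env, cams, job gives the robot as it stands.
- The arm moves only by the shell command python3 -m jog 'ROWS' [FORCE]. ROWS is JSON, a list of rows, each an object with "rot": the turn, a rotation vector about the tool's x, y, z each as a share of 0.12 rad, from -1 to 1, a list of three; "translation": the shift along the tool's x, y, z each as a share of 4 cm, from -1 to 1, a list of three; "jaw": the closure, from -1 (fully open) to 1 (shut). A call has 1 to 5 rows; each row shifts and turns the commanded pose from where the row before left it, along the tool's axes as they then stand; what a row does not reach is not made up. A row lasts 1/8 s, in which the tool goes at most 62.5 mm and 10.7 degrees, less where a joint would pass 70% of its speed; a pose out of reach is approached as far as the arm can. A call with a number of a shift or a turn outside -1 to 1 is refused whole. A call with a gripper value outside its range is refused whole. The fingers move at their own pace and stop on an object; FORCE is the grip in N (left out, the last holds). Time passes only in rows, so rows that do not move let the fingers close. It gives the time, the measured TCP pose, the force, the opening and the grip force at its end, in the units of the state.
- env.read_state(): the state, without advancing time (a new reading comes with each control period).
- cams.get_image(name): name is "scene" or "top" or "wrist"; returns the picture (400x640x3 uint8, red, green, blue); there is no depth.
- cams.camera_info(name): a dict with "camera_matrix" (3x3 intrinsics, pixels), "world_to_cam" (4x4, takes a point from world to camera coordinates). Camera axes: x right, y down, z forward; pixel columns grow to the right and rows downward; lengths in mm; the calibration is good to about 2 mm. A picture is of the moment at which its call begins: read the wrist's pose just before it. camera_info takes no time and is no camera call; for the wrist camera it gives the pose at the moment of the call.
- job.close_job(): hands the job in; it is judged then, once.
Trained networks look in the newest picture that a camera, given by its name, has taken for a name from the list of things; names that differ only in an ending like _2 or _b are one class to them, and where a whole thing is asked for, a point or a joint stands for the part that bears it (a point fixed in the world has none). Each returns a list of dicts, best first, with "score" (0 to 1); they miss things now and then, are a little off and sometimes report something else, mostly with a low value. They report only what shows in the picture. A call takes as long as a camera call. They do not tell look-alikes from the thing itself.
- cams.outline_of(thing, camera): "mask" (400x640 bool, what is visible of it) and "box" ([left, top, right, bottom] in pixels, round what is visible of it).
- cams.mark_of(thing, camera): "uv" ([column, row] in pixels: a listed point, or the origin of a listed thing).
The state is a dict: "time_s": time; "joints": joint angles; "dq": joint speeds; "joint_torque": joint torques, N m; "ee_pos": TCP position; "eef_rot": TCP orientation; "force": force on the tool from outside, world axes, zero at the start; "moment": the same for the moment, N m; "grip_width": opening from 0.0 (shut) to 1.0 (fully open); "grip_force": force on a finger pad.
Only numpy, scipy, OpenCV 4.12 (cv2) and the standard library are available. Lean on these libraries where they do the work, as an engineer would, in place of code of your own. Each camera call takes 0.05 s, during which the arm holds its last target. There are 200 camera calls.

## Task

Swing the little cam lever on the key rest all the way open to free the wooden key, lift the key out, push it fully home in the lock on top of the counting chest (wiggle it a little past the sticky pins), then turn it clockwise a quarter turn to its stop. The lock springs back, so finish while still gripping the key and holding it turned; leave the mug, the shape sorter and the marbles where they are.

Things in the scene. Friction and masses are not known exactly. Their poses are not given: they have to be found in the camera images.
- rest: fixed wooden key rest, block 100 x 70 x 45 mm high. Origin on the table under the key's slot; block spans x -65 to +35, y -35 to +35 mm in its own frame; x is the slot's long direction, z up. The key stands blade-down in the slot, its shoulder on the block's top, key x along rest x. The cam lever's pivot is 42 mm from the slot towards -x
- cam_post (a point): the upright round wooden post (12 mm diameter) at the free end of the steel cam lever, on the key rest; the point is on the post's axis at mid-height, 75 mm above the table when built; the post is clear to pinch from 10 mm below to 15 mm above this point. It moves on a circle of 40 mm radius about the lever's pivot
- cam_pivot (a point): point on the vertical pivot axis of the cam lever, at the same height as cam_post; fixed to the rest
- cam (a joint): lever angle (rad): 0 = locked, its nose (5 mm thick, 1.5 mm above the key's shoulder plate) keeps the key in, post on the rest's -x side of the pivot. Grows counter-clockwise from above; key free from 1.1; stop 1.57 = fully open, post on the rest's -y side. Stiff friction hinge (1.3 N at the post), stays where left; starts at 0 to 0.25
- key: loose wooden key, about 60 g, upright. Origin: middle of the underside of its shoulder plate (44 x 18 x 6 mm, z 0 to 6). Below it the flat blade, 26 mm wide along x, 7 thick along y, 32 long, edges and tip rounded 3.5 mm; above it a neck (16 x 12 mm) and the bow to grip, a flat plate 34 wide along x, 12 thick along y, from z = 15 to 53 mm. Same after a half turn about z
- chest: fixed wooden counting chest, 186 x 186 mm, 70 mm high, origin on the table under its middle. On its lid stands a round steel lock collar, 74 mm diameter, to 106 mm above the table, with the brass lock plug in it; a small brass bolt (1 cm high) lies on the lid on the chest's +x side
- keyhole (a point): centre of the keyhole's mouth on top of the square brass plug (40 x 40 mm), 110 mm above the table; slot 29 mm long along x, 9 wide along y, 36 deep; turns with the plug. Key fits either way round; home when its origin is at this point (shoulder on plug). About 12 and 22 mm down two sprung sticky pins stand out of the long walls: 5 to 10 N each to pass
- plug (a joint): turn of the lock plug (rad): 0 at the start, held there by a spring; grows clockwise seen from above, stop at 1.5 (a quarter turn). The spring turns it back (0.04 N m at 0, 0.12 N m at the stop); the key has about 0.1 rad of play in the slot
- mug: bystander: speckled white enamel mug, 74 mm diameter, 80 mm high, origin at the centre of its underside, handle to its own +y
- sorter: bystander: teal plastic shape sorter box, 100 x 100 x 80 mm high, origin at the centre of its underside
- marble0_center (a point): bystander: centre of a green glass marble, 45 mm diameter, in a low wooden tray (115 x 60 x 22 mm)
- marble1_center (a point): bystander: centre of the other marble, 45 mm diameter, in the same tray
Things that resemble listed ones, but are neither listed nor needed, are in the scene too. What is shaped like the rest but red is not meant. Leave any blue look-alike of the key alone.

How it is judged (in metres and radians):
On the way, in this order (a step that is already met when the one before it is completed fails the run):
1. the cam lever is swung open (value of joint cam above 1.2 rad), for 0.2 s.
2. the key is lifted out of its rest (height (world z) of key above 0.09 m and contact force between the fingers and key above 1 N), for 0.1 s.
3. the key is fully home in the lock, not yet turned (z of key in the frame of keyhole below 0.004 m and horizontal distance between key and keyhole below 0.005 m and angle between the x axis of key and the x axis of keyhole, either way round below 0.3 rad and angle between key's own z axis and vertical below 0.1 rad and value of joint plug below 0.5 rad), for 0.1 s.
At the end, for the whole second after the job is handed in: The key is home in the lock (shoulder within 4 mm of the plug's top, within 5 mm of the keyhole's centre, upright within 0.1 rad), the plug is turned more than 1.25 rad of its 1.5 rad, the fingers still grip the key with more than 2 N, and the cam lever is still open (over 1.2 rad) (z of key in the frame of keyhole below 0.004 m and horizontal distance between key and keyhole below 0.005 m and angle between the x axis of key and the x axis of keyhole, either way round below 0.3 rad and angle between key's own z axis and vertical below 0.1 rad and value of joint plug above 1.25 rad and contact force between the fingers and key above 2 N and value of joint cam above 1.2 rad); the arm keeps its last pose, push and grip.
It fails at once if a bystander (mug, sorter or marble) is moved more than 30 mm (distance of any of mug, sorter, marble0_center, marble1_center from where it was at the start of the episode above 0.03 m).
It fails at once if the mug is tipped (angle between mug's own z axis and vertical above 0.5 rad).
It also fails if it takes over 58 s, if anything falls off the work surface, if the arm or the gripper's body presses on something with over 40 N, if the wrist force passes 120 N, or if a joint passes its speed limit or range.

## Working session

There is one attempt and no reset: what is moved stays moved. The work goes in short steps, Python scripts to look and compute and a shell command to move; the robot and the scene stay as the last step left them, time stands still between calls to the robot, and variables do not carry over. Pictures are saved under pics/ and viewed, at most 10 in all, crops included, and the job is handed in when it is done.

```bash
mkdir -p pics; ls
cat > h.py <<'E'
import numpy as np, cv2
from station import env, cams, job
from scipy.spatial.transform import Rotation as R
def snap(c,fn=None):
    im=cams.get_image(c)
    if fn: cv2.imwrite('pics/'+fn,im[:,:,::-1])
    return im
def ray(c,uv):
    i=cams.camera_info(c);K=np.array(i['camera_matrix']);T=np.array(i['world_to_cam'])
    d=T[:3,:3].T@np.linalg.solve(K,[uv[0],uv[1],1]);o=-T[:3,:3].T@T[:3,3]
    return o,d
def atz(c,uv,z):
    o,d=ray(c,uv);return o+d*(z-o[2])/d[2]
def proj(c,p):
    i=cams.camera_info(c);K=np.array(i['camera_matrix']);T=np.array(i['world_to_cam'])
    q=K@(T[:3,:3]@np.array(p,float)+T[:3,3]);return q[:2]/q[2]
E
python3 - <<'E'
from h import *
s=env.read_state();print(s, env.grasp_offset)
a=snap('scene','s0.png');b=snap('top','t0.png')
for c in ['top','scene']:
  for t,z in [('rest',0),('cam_post',75),('cam_pivot',75),('key',45),('chest',0),('keyhole',110),('mug',0),('sorter',0),('marble0_center',22)]:
    for r in cams.mark_of(t,c)[:3]: print(c,t,round(r['score'],2),np.round(r['uv']),np.round(atz(c,r['uv'],z)))
E
```

```text
pics
{'time_s': 0.0, 'joints': array([-1.23632962e+00,  3.78110970e-01,  7.96557161e-02,  1.27440450e+00,
        1.91597352e-06,  1.46048198e+00]), 'dq': array([ 1.61019537e-05, -3.15266998e-04,  1.17252270e-03,  1.55486615e-03,
       -1.80005791e-04,  4.76196313e-04]), 'joint_torque': array([ 8.44245042e-04, -4.63609600e+01,  2.69871479e+01,  2.07423448e-02,
       -1.23905402e-04,  3.44357034e-06]), 'ee_pos': array([ 247.18504977, -518.44264709,  230.34507666]), 'eef_rot': array([ 9.75372459e-01,  2.20561785e-01, -1.14436355e-04, -1.02534545e-03]), 'force': array([-0.1406312 , -0.70362554,  1.06181926]), 'moment': array([-0.02903732, -0.00764542,  0.0159142 ]), 'grip_force': 0.0, 'grip_width': 0.9991946408458917} 18.700000000000003
top rest 0.79 [245. 201.] [563. 202.   0.]
top rest 0.77 [191. 197.] [573. 335.   0.]
top cam_post 0.72 [240. 233.] [483. 197.  75.]
top cam_post 0.58 [179. 227.] [496. 331.  75.]
top cam_post 0.57 [439. 218.] [ 514. -241.   75.]
top cam_pivot 0.9 [177. 210.] [533. 337.  75.]
top cam_pivot 0.65 [243. 214.] [524. 191.  75.]
top key 0.64 [280. 160.] [652
[... 345 characters left out ...]
er 0.71 [333. 206.] [547. -11.  22.]
scene rest 0.62 [398. 260.] [569. 193.  -0.]
scene rest 0.58 [464. 289.] [576. 341.   0.]
scene cam_post 0.76 [419. 208.] [468. 192.  75.]
scene cam_post 0.73 [476. 238.] [501. 330.  75.]
scene cam_pivot 0.79 [412. 223.] [522. 196.  75.]
scene cam_pivot 0.58 [474. 250.] [536. 337.  75.]
scene key 0.88 [400. 246.] [572. 193.  45.]
scene key 0.84 [353. 235.] [588.  92.  45.]
scene key 0.55 [346. 264.] [672. 120.  45.]
scene chest 0.9 [249. 189.] [ 526. -242.    0.]
scene keyhole 0.78 [248. 152.] [ 518. -239.  110.]
scene mug 0.83 [366. 186.] [365.  11.   0.]
scene sorter 0.8 [266. 273.] [741. -35.  -0.]
scene marble0_center 0.51 [323. 215.] [541. -13.  22.]
```

View pics/t0.png

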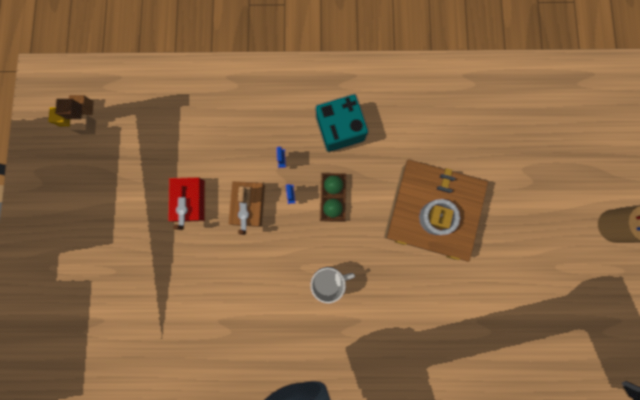

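View pics/s0.png

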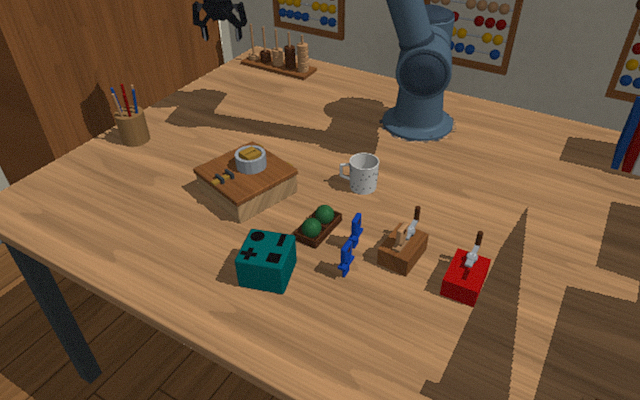

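The top view shows these candidates:
- **Rests:** wooden at (247,204), red decoy at (187,200).
- **Keys:** the wooden one in the wooden rest at about (245,195), with blue decoys at (281,157) and (291,194).
- **Cam posts:** one on the wooden rest at (242,232), one on the red at (180,227).
- **Chest plug:** (441,217).

I choose the wooden rest, which is at (400,246) in the scene view. Next I'll rotate the wrist and travel above it.

```bash
python3 -m jog '[{"rot":[0,0,-1],"translation":[0,0,0],"jaw":-1},{"rot":[0,0,-1],"translation":[0,0,0],"jaw":-1},{"rot":[0,0,-1],"translation":[0,0,0],"jaw":-1},{"rot":[0,0,-1],"translation":[0,0,0],"jaw":-1},{"rot":[0,0,-1],"translation":[0,0,0],"jaw":-1}]'
python3 - <<'E'
from h import *
s=env.read_state();print(s['time_s'],s['joints'],R.from_quat(s['eef_rot']).as_matrix()[:,0])
E
```

```text
time_s: 1.62
ee_pos: [247.4, -519.1, 231.3]
eef_rot: [0.866, 0.501, -0.0, 0.0]
force: [-0.2, -0.4, 0.6]
grip_width: 1.001
grip_force: 0.0
1.625 [-1.23628516e+00  3.77304706e-01  8.10021271e-02  1.27436028e+00
  1.50039043e-05  8.56522227e-01] [ 4.98624374e-01  8.66818163e-01 -7.60943114e-05]
```

```bash
python3 -m jog '[{"rot":[0,0,-1],"translation":[0,0,0],"jaw":-1},{"rot":[0,0,-1],"translation":[0,0,0],"jaw":-1},{"rot":[0,0,-1],"translation":[0,0,0],"jaw":-1},{"rot":[0,0,-1],"translation":[0,0,0],"jaw":-1},{"rot":[0,0,-1],"translation":[0,0,0],"jaw":-1}]' >/dev/null
python3 -m jog '[{"rot":[0,0,-1],"translation":[0,0,0],"jaw":-1},{"rot":[0,0,-1],"translation":[0,0,0],"jaw":-1},{"rot":[0,0,-1],"translation":[0,0,0],"jaw":-1},{"rot":[0,0,-1],"translation":[0,0,0],"jaw":-1},{"rot":[0,0,-1],"translation":[0,0,0],"jaw":-1}]' >/dev/null
python3 -m jog '[{"rot":[0,0,-1],"translation":[0,0,0],"jaw":-1},{"rot":[0,0,-1],"translation":[0,0,0],"jaw":-1},{"rot":[0,0,-1],"translation":[0,0,0],"jaw":-1},{"rot":[0,0,-1],"translation":[0,0,0],"jaw":-1},{"rot":[0,0,-1],"translation":[0,0,0],"jaw":-1}]' >/dev/null
python3 -m jog '[{"rot":[0,0,-1],"translation":[0,0,0],"jaw":-1},{"rot":[0,0,-1],"translation":[0,0,0],"jaw":-1},{"rot":[0,0,-0.5],"translation":[-0.41,0.95,0],"jaw":-1},{"rot":[0,0,0],"translation":[-0.41,0.95,0],"jaw":-1},{"rot":[0,0,0],"translation":[-0.41,0.95,0],"jaw":-1}]'
python3 -m jog '[{"rot":[0,0,0],"translation":[-0.41,0.95,0],"jaw":-1},{"rot":[0,0,0],"translation":[-0.41,0.95,0],"jaw":-1},{"rot":[0,0,0],"translation":[-0.41,0.95,0],"jaw":-1},{"rot":[0,0,0],"translation":[-0.41,0.95,0],"jaw":-1},{"rot":[0,0,0],"translation":[-0.41,0.95,0],"jaw":-1}]'
python3 -m jog '[{"rot":[0,0,0],"translation":[-0.41,0.95,0],"jaw":-1},{"rot":[0,0,0],"translation":[-0.41,0.95,0],"jaw":-1},{"rot":[0,0,0],"translation":[-0.41,0.95,0],"jaw":-1},{"rot":[0,0,0],"translation":[-0.41,0.95,0],"jaw":-1},{"rot":[0,0,0],"translation":[-0.41,0.95,0],"jaw":-1}]' >/dev/null
python3 -m jog '[{"rot":[0,0,0],"translation":[-0.41,0.95,0],"jaw":-1},{"rot":[0,0,0],"translation":[-0.41,0.95,0],"jaw":-1},{"rot":[0,0,0],"translation":[-0.41,0.95,0],"jaw":-1},{"rot":[0,0,0],"translation":[-0.41,0.95,0],"jaw":-1},{"rot":[0,0,0],"translation":[-0.41,0.95,0],"jaw":-1}]'
python3 - <<'E'
from h import *
s=env.read_state();print(s['time_s'],s['joints'],R.from_quat(s['eef_rot']).as_matrix()[:,0])
snap('wrist','w0.png')
for t,z in [('rest',0),('cam_post',75),('cam_pivot',75),('key',45)]:
    for r in cams.mark_of(t,'wrist')[:3]: print(t,round(r['score'],2),np.round(r['uv']),np.round(atz('wrist',r['uv'],z),1))
E
```

```text
time_s: 4.12
ee_pos: [298.9, -404.9, 231.3]
eef_rot: [-0.001, 1.0, -0.0, 0.0]
force: [0.4, 1.2, 0.9]
grip_width: 1.002
grip_force: 0.0
time_s: 4.75
ee_pos: [380.3, -214.5, 231.5]
eef_rot: [-0.001, 1.0, -0.0, 0.0]
force: [1.1, 0.7, 0.2]
grip_width: 1.0
grip_force: 0.0
time_s: 6.0
ee_pos: [543.2, 166.2, 231.4]
eef_rot: [-0.002, 1.0, -0.0, 0.0]
force: [1.1, -0.8, -0.5]
grip_width: 0.997
grip_force: 0.0
6.0 [ 1.85335521e-01  3.62471204e-01  5.93593679e-02  1.26730242e+00
 -2.46967225e-04  1.81977134e-01] [-9.99994272e-01 -3.35836906e-03 -4.20456379e-04]
rest 0.88 [337. 185.] [568.7 191.3   0. ]
rest 0.87 [455. 194.] [579.4 343.8   0. ]
cam_post 0.65 [339. 123.] [485.4 185.5  75. ]
cam_post 0.59 [488. 135.] [495.9 330.8  75. ]
cam_pivot 0.93 [484. 174.] [534.5 332.1  75. ]
cam_pivot 0.64 [348. 165.] [525.4 193.5  75. ]
key 0.89 [277. 257.] [646.4 113.4  45. ]
key 0.84 [340. 196.] [567.8 188.2  45. ]
```

View pics/w0.png

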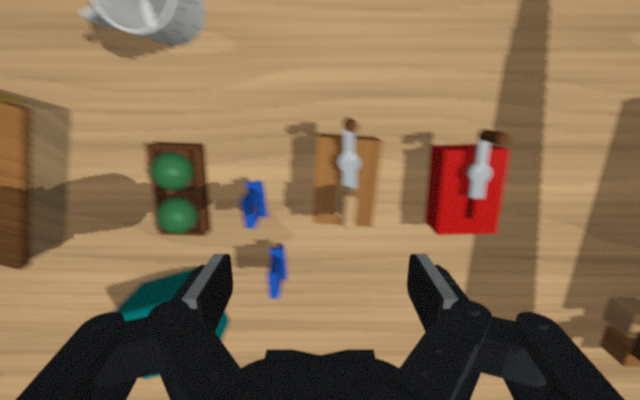

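The wrist view shows the wooden rest (centre about (347,180)), with the lever post at (350,124), the hub at (348,160) and the key bow at (349,210). That matches the description, and the red rest is to the right at (468,190). Now I'll refine the rest pose.

Run:
```python
from h import *
im=snap('wrist')
cr=cv2.resize(im[95:245,290:400],None,fx=5,fy=4*1.0,interpolation=cv2.INTER_CUBIC) if 0 else cv2.resize(im[95:245,290:400],None,fx=4,fy=4,interpolation=cv2.INTER_CUBIC)
cv2.imwrite('pics/w1.png',cr[:,:,::-1])
print(env.read_state()['ee_pos'])
```

```text
[542.30979741 164.1187903  231.24317933]
```

View pics/w1.png

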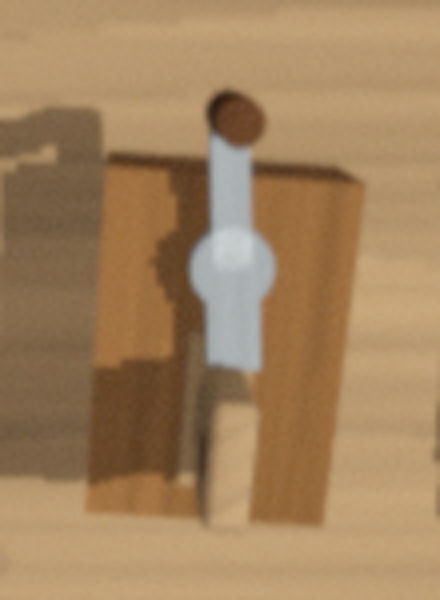

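Run:
```python
from h import *
f=lambda u,v,z: np.round(atz('wrist',[u/4+290,v/4+95],z),1)
c=[f(105,162,45),f(360,183,45),f(87,512,45),f(322,524,45)]
print(c)
print('post90',f(240,118,90),'post bot65',f(226,115,65),'hub',f(232,262,58),'bow98',f(231,405,98),f(229,525,98),'bow c',f(232,462,98))
x1=c[2]-c[0];x2=c[3]-c[1];y1=c[1]-c[0];y2=c[3]-c[2]
for v in(x1,x2):print('yawx',np.arctan2(v[1],v[0]),np.linalg.norm(v))
for v in(y1,y2):print('yawy',np.arctan2(-v[0],v[1]),np.linalg.norm(v))
print(np.mean(c,0))
```

```text
[array([499.7, 160.8,  45. ]), array([505. , 229.5,  45. ]), array([600.9, 155.4,  45. ]), array([604.5, 224.7,  45. ])]
post90 [484.8 192.2  90. ] post bot65 [485.9 191.1  65. ] hub [524.2 194.5  58. ] bow98 [551.2 191.5  98. ] [582.4 192.   98. ] bow c [565.8 192.2  98. ]
yawx -0.053309127244167955 101.34396874012778
yawx -0.04820383566156685 99.61571161217492
yawy -0.07699450925363405 68.90413630544975
yawy -0.05190139845817329 69.39344349432443
[552.525 192.6    45.   ]
```

```bash
python3 -m jog '[{"rot":[0,0,0],"translation":[0.71,0.35,0.5],"jaw":-1},{"rot":[0,0,0],"translation":[0.71,0.35,0.5],"jaw":-1},{"rot":[0,0,0],"translation":[0,0,0.76],"jaw":-1},{"rot":[0,0,0],"translation":[0,0,0.76],"jaw":-1},{"rot":[0,0,0],"translation":[0,0,0.76],"jaw":-1}]' 25
python3 -m jog '[{"rot":[0,0,0],"translation":[0,0,0.76],"jaw":-1},{"rot":[0,0,0],"translation":[0,0,0],"jaw":-1},{"rot":[0,0,0],"translation":[0,0,0],"jaw":1},{"rot":[0,0,0],"translation":[0,0,0],"jaw":1},{"rot":[0,0,0],"translation":[0,0,0],"jaw":1}]'
python3 -m jog '[{"rot":[0,0,0],"translation":[0,0,0],"jaw":1},{"rot":[0,0,0],"translation":[0,0,0],"jaw":1},{"rot":[0,0,0],"translation":[0,0,0],"jaw":1}]'
python3 - <<'E'
from h import *
snap('wrist','w2.png')
for t in ['cam_post','cam_pivot']:
    for r in cams.mark_of(t,'wrist')[:3]: print(t,round(r['score'],2),np.round(r['uv']),np.round(atz('wrist',r['uv'],75),1))
E
```

```text
time_s: 6.92
ee_pos: [485.6, 191.5, 99.7]
eef_rot: [-0.001, 1.0, -0.0, 0.0]
force: [-1.2, 0.8, 0.0]
grip_width: 1.0
grip_force: 0.0
time_s: 7.55
ee_pos: [486.8, 192.8, 70.8]
eef_rot: [-0.002, 1.0, 0.0, 0.001]
force: [-0.1, -0.3, 0.1]
grip_width: 0.377
grip_force: 0.0
time_s: 7.92
ee_pos: [486.2, 192.7, 70.2]
eef_rot: [-0.002, 1.0, 0.0, 0.0]
force: [-1.0, -0.5, 6.7]
grip_width: 0.127
grip_force: 24.5
cam_post 0.89 [319. 258.] [485.2 193.1  75. ]
cam_post 0.85 [588. 280.] [497.6 335.   75. ]
cam_pivot 0.76 [570. 342.] [538.2 335.6  75. ]
cam_pivot 0.55 [321. 327.] [528.3 194.   75. ]
```

```bash
python3 -m jog '[{"rot":[0,0,0],"translation":[-0.03,-0.18,0],"jaw":1},{"rot":[0,0,0],"translation":[-0.06,-0.17,0],"jaw":1},{"rot":[0,0,0],"translation":[-0.09,-0.155,0],"jaw":1},{"rot":[0,0,0],"translation":[-0.115,-0.14,0],"jaw":1},{"rot":[0,0,0],"translation":[-0.135,-0.115,0],"jaw":1}]'
python3 -m jog '[{"rot":[0,0,0],"translation":[-0.155,-0.09,0],"jaw":1},{"rot":[0,0,0],"translation":[-0.17,-0.06,0],"jaw":1},{"rot":[0,0,0],"translation":[-0.18,-0.03,0],"jaw":1},{"rot":[0,0,0],"translation":[-0.06,0,0],"jaw":1},{"rot":[0,0,0],"translation":[0,0,0],"jaw":1}]'
python3 - <<'E'
from h import *
im=snap('wrist','w3.png')
for t in ['cam_post','cam_pivot']:
    for r in cams.mark_of(t,'wrist')[:3]: print(t,round(r['score'],2),np.round(r['uv']),np.round(atz('wrist',r['uv'],75),1))
E
```

```text
time_s: 8.7
ee_pos: [502.7, 163.6, 70.0]
eef_rot: [-0.002, 1.0, 0.002, -0.0]
force: [-4.2, 5.2, 5.9]
grip_width: 0.126
grip_force: 24.8
time_s: 9.32
ee_pos: [524.8, 154.7, 69.9]
eef_rot: [-0.002, 1.0, -0.001, -0.001]
force: [-4.3, -0.4, 7.6]
grip_width: 0.128
grip_force: 25.1
cam_post 0.94 [318. 248.] [518.1 154.3  75. ]
cam_pivot 0.88 [396. 261.] [525.1 194.6  75. ]
cam_pivot 0.61 [318. 252.] [520.  154.3  75. ]
```

View pics/w3.png

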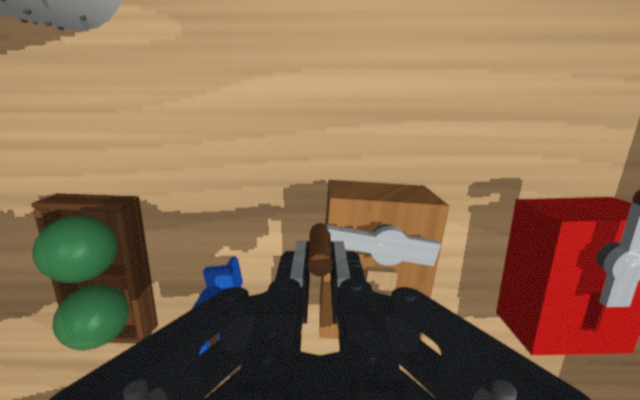

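```bash
python3 -m jog '[{"rot":[0,0,0],"translation":[-0.1,0,0],"jaw":1},{"rot":[0,0,0],"translation":[0,0,0],"jaw":1},{"rot":[0,0,0],"translation":[0,0,0],"jaw":-0.2},{"rot":[0,0,0],"translation":[0,0,0],"jaw":-0.2},{"rot":[0,0,0],"translation":[0,0,-0.5],"jaw":-0.2}]'
python3 -m jog '[{"rot":[0,0,0],"translation":[0,0,-0.8],"jaw":-1},{"rot":[0,0,0],"translation":[0,0,-0.8],"jaw":-1},{"rot":[0,0,0.46],"translation":[-0.49,0.46,-0.3],"jaw":-1},{"rot":[0,0,0],"translation":[-0.49,0.46,0],"jaw":-1},{"rot":[0,0,0],"translation":[0,0,0],"jaw":-1}]'
python3 - <<'E'
from h import *
im=snap('wrist','w4.png')
for t,z in [('cam_post',75),('cam_pivot',75),('key',45)]:
    for r in cams.mark_of(t,'wrist')[:3]: print(t,round(r['score'],2),np.round(r['uv']),np.round(atz('wrist',r['uv'],z),1))
print(env.read_state()['ee_pos'])
E
```

```text
time_s: 10.1
ee_pos: [528.0, 154.9, 88.0]
eef_rot: [-0.002, 1.0, -0.0, -0.002]
force: [0.5, 0.2, 0.4]
grip_width: 0.595
grip_force: 0.0
time_s: 10.72
ee_pos: [570.9, 191.9, 165.3]
eef_rot: [0.025, 1.0, 0.0, 0.0]
force: [0.3, 0.2, 0.2]
grip_width: 0.999
grip_force: 0.0
cam_post 0.81 [504.  96.] [494.7 329.8  75. ]
cam_post 0.63 [265. 143.] [519.8 152.   75. ]
cam_pivot 0.83 [318. 144.] [522.5 192.3  75. ]
cam_pivot 0.79 [504. 152.] [535.4 335.5  75. ]
cam_pivot 0.74 [318. 186.] [555.9 190.2  75. ]
key 0.74 [214. 195.] [567.1  94.   45. ]
key 0.71 [316. 186.] [563.7 188.1  45. ]
key 0.71 [246. 272.] [648.3 113.6  45. ]
[568.74849274 190.38332579 165.15907366]
```

View pics/w4.png

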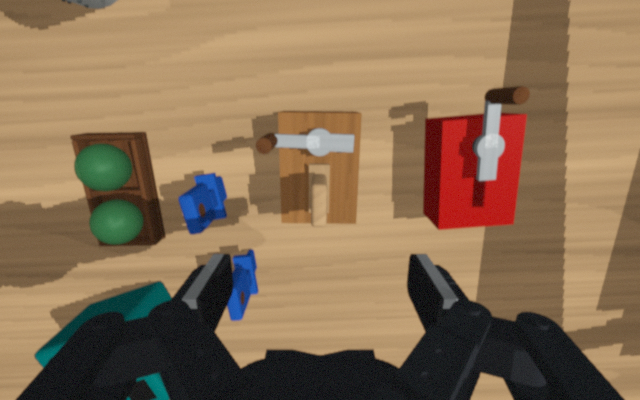

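Run:
```python
from h import *
for uv in [(319,175),(319,200),(319.5,226)]: print(np.round(atz('wrist',uv,98),1))
for uv in [(279,112),(360,112),(279,222),(356,223)]: print(np.round(atz('wrist',uv,45),1))
im=snap('wrist')
cv2.imwrite('pics/w5.png',cv2.resize(im[95:245,240:400],None,fx=4,fy=4,interpolation=cv2.INTER_CUBIC)[:,:,::-1])
```

```text
[541.  191.9  98. ]
[559.8 190.9  98. ]
[580.4 190.2  98. ]
[497.8 160.4  45. ]
[501.3 228.3  45. ]
[596.8 151.2  45. ]
[601.5 223.4  45. ]
```

View pics/w5.png

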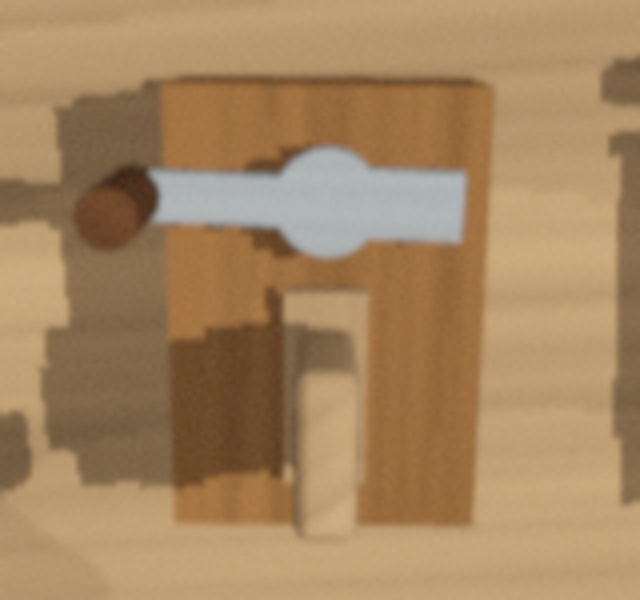

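```bash
python3 -m jog '[{"rot":[0,0,0],"translation":[0.02,0.02,0.5],"jaw":-1},{"rot":[0,0,0],"translation":[0.02,0.02,0.7],"jaw":-1},{"rot":[0,0,0],"translation":[0,0,0.7],"jaw":-1},{"rot":[0,0,0],"translation":[0,0,0.7],"jaw":-1},{"rot":[0,0,0],"translation":[0,0,0],"jaw":-1}]' 40
python3 -m jog '[{"rot":[0,0,0],"translation":[0,0,0],"jaw":1},{"rot":[0,0,0],"translation":[0,0,0],"jaw":1},{"rot":[0,0,0],"translation":[0,0,0],"jaw":1},{"rot":[0,0,0],"translation":[0,0,0],"jaw":1},{"rot":[0,0,0],"translation":[0,0,0],"jaw":1}]'
python3 -m jog '[{"rot":[0,0,0],"translation":[0,0,0],"jaw":1},{"rot":[0,0,0],"translation":[0,0,0],"jaw":1}]' 80
```

```text
time_s: 11.6
ee_pos: [565.4, 191.7, 59.4]
eef_rot: [0.026, 1.0, -0.001, -0.003]
force: [-0.4, -0.0, 0.2]
grip_width: 0.996
grip_force: 0.0
time_s: 12.22
ee_pos: [568.7, 192.7, 62.2]
eef_rot: [0.026, 1.0, -0.0, 0.0]
force: [-0.5, 0.1, 2.3]
grip_width: 0.136
grip_force: 43.5
time_s: 12.48
ee_pos: [568.8, 192.8, 62.3]
eef_rot: [0.026, 1.0, 0.0, 0.001]
force: [-0.9, -0.2, 5.3]
grip_width: 0.129
grip_force: 77.9
```

```bash
python3 -m jog '[{"rot":[0,0,0],"translation":[0,0,-0.4],"jaw":1},{"rot":[0,0,0],"translation":[0,0,-0.8],"jaw":1},{"rot":[0,0,0],"translation":[0,0,-0.8],"jaw":1},{"rot":[0,0,0],"translation":[0,0,-0.8],"jaw":1},{"rot":[0,0,0],"translation":[0,-0.4,-0.6],"jaw":1}]'
python3 -m jog '[{"rot":[0,0,0],"translation":[-0.03,-0.9,0],"jaw":1},{"rot":[0,0,0],"translation":[-0.03,-0.96,0],"jaw":1},{"rot":[0,0,0],"translation":[-0.03,-0.96,0],"jaw":1},{"rot":[0,0,0],"translation":[-0.03,-0.96,0],"jaw":1},{"rot":[0,0,0],"translation":[-0.03,-0.96,0],"jaw":1}]'
python3 -m jog '[{"rot":[0,0,0],"translation":[-0.03,-0.96,0],"jaw":1},{"rot":[0,0,0],"translation":[-0.03,-0.96,0],"jaw":1},{"rot":[0,0,0],"translation":[-0.03,-0.96,0],"jaw":1},{"rot":[0,0,0],"translation":[-0.03,-0.96,0],"jaw":1},{"rot":[0,0,0],"translation":[-0.03,-0.96,0],"jaw":1}]'
python3 -m jog '[{"rot":[0,0,0],"translation":[-0.03,-0.6,0],"jaw":1},{"rot":[0,0,0],"translation":[0,0,0],"jaw":1},{"rot":[0,0,0],"translation":[0,0,0],"jaw":1}]'
python3 - <<'E'
from h import *
im=snap('wrist','w6.png')
for t,z in [('keyhole',110),('chest',0),('key',175)]:
    for r in cams.mark_of(t,'wrist')[:3]: print(t,round(r['score'],2),np.round(r['uv']),np.round(atz('wrist',r['uv'],z),1))
E
```

```text
time_s: 13.1
ee_pos: [567.5, 177.4, 199.7]
eef_rot: [0.025, 1.0, 0.0, 0.001]
force: [0.2, -0.2, -0.5]
grip_width: 0.128
grip_force: 77.9
time_s: 13.72
ee_pos: [563.1, -14.0, 198.2]
eef_rot: [0.026, 1.0, 0.0, -0.0]
force: [0.0, -0.8, -0.7]
grip_width: 0.132
grip_force: 78.0
time_s: 14.35
ee_pos: [559.1, -206.0, 198.2]
eef_rot: [0.026, 1.0, 0.0, -0.0]
force: [0.8, 0.4, -0.8]
grip_width: 0.128
grip_force: 78.0
time_s: 14.72
ee_pos: [559.5, -228.1, 197.7]
eef_rot: [0.026, 1.0, 0.0, -0.0]
force: [-0.3, -0.3, -1.1]
grip_width: 0.134
grip_force: 78.0
keyhole 0.8 [307. 147.] [ 514.3 -234.2  110. ]
chest 0.91 [306. 146.] [ 529.2 -240.9    0. ]
key 0.67 [624. 177.] [531.2 -54.  175. ]
key 0.66 [319. 241.] [ 562.5 -228.   175. ]
```

View pics/w6.png

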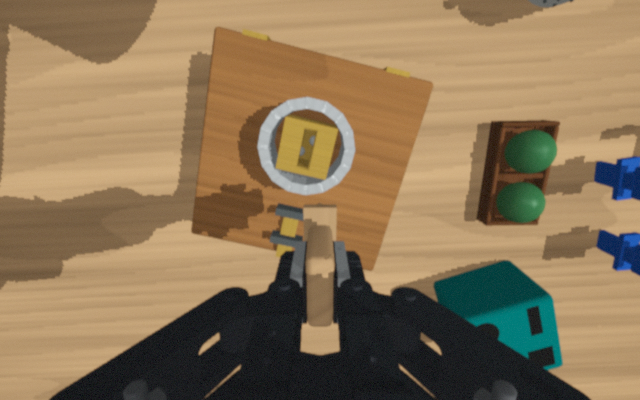

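The wrist view shows the key held upright at (320,260). The plug is at (307,147) inside the collar, its slot tilted by about 10-15° from vertical. I'll take a close crop.

Run:
```python
from h import *
im=cv2.imread('pics/w6.png')
cv2.imwrite('pics/w7.png',cv2.resize(im[92:202,250:364],None,fx=5,fy=5,interpolation=cv2.INTER_CUBIC))
```

```text
(no output)
```

View pics/w7.png

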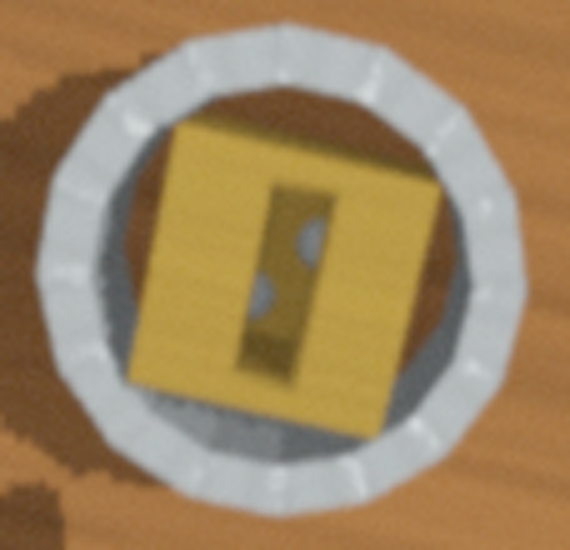

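Run:
```python
from h import *
s=env.read_state();print(s['ee_pos'],R.from_quat(s['eef_rot']).as_rotvec())
g=lambda L,z:[atz('wrist',(u/5+250,v/5+92),z) for u,v in L]
P=g([(176,122),(441,183),(377,438),(130,381)],110);S=g([(273,185),(335,194),(293,384),(237,370)],110)
for Q in(P,S):
    x=(Q[3]-Q[0]+Q[2]-Q[1])/2;y=(Q[1]-Q[0]+Q[2]-Q[3])/2
    print('c',np.round(np.mean(Q,0),1),'yawx',np.arctan2(x[1],x[0]),np.linalg.norm(x),'yawy',np.arctan2(-y[0],y[1]),np.linalg.norm(y))
im=cv2.imread('pics/w6.png')
cv2.imwrite('pics/w8.png',cv2.resize(im[195:335,270:370],None,fx=4,fy=4,interpolation=cv2.INTER_CUBIC))
T=np.array(cams.camera_info('wrist')['world_to_cam']);print(np.round(-T[:3,:3].T@T[:3,3],1),np.round(T[:3,:3],3))
```

```text
[ 559.66208552 -227.91943242  197.84056036] [7.92616858e-02 3.14058754e+00 2.85182900e-04]
c [ 516.1 -235.4  110. ] yawx -0.27445425574248017 40.12931184772358 yawy -0.2768909164290178 39.93412694933974
c [ 516.2 -235.   110. ] yawx -0.2677789714939175 29.25133046506037 yawy -0.2446150045371752 9.144627896600207
[ 481.8 -223.5  341.5] [[ 0.05   0.999 -0.   ]
 [ 0.951 -0.048  0.306]
 [ 0.305 -0.015 -0.952]]
```

View pics/w8.png

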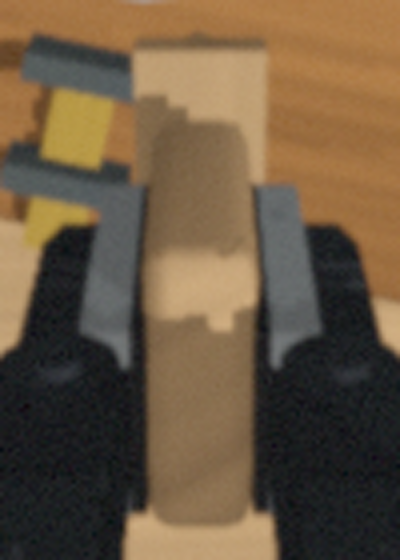

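```bash
cat > fit.py <<'E'
from h import *
from scipy.optimize import least_squares
def fit(obs,x0,yaw):
    f=lambda q:np.ravel([proj('wrist',np.array(q[:3])+R.from_euler('ZYX',[q[4],q[3],0]).apply(m))-np.array(u) for m,u in obs])
    g=lambda q:np.r_[f(q),(q[4]-yaw)*50,q[3]*30]
    r=least_squares(g,[*x0,0,yaw]);return r.x,f(r.x)
E
python3 - <<'E'
from fit import *
c=lambda u,v:(u/4+270,v/4+195)
obs=[((-22,-9,6),c(133,48)),((-22,9,6),c(267,48)),((-17,-6,53),c(147,250)),((-17,6,53),c(258,250)),((17,-6,53),c(151,522)),((17,6,53),c(248,522))]
q,r=fit(obs,[559,-228,180],-0.052);print(np.round(q,3),np.round(r,1))
print(q[:3]-env.read_state()['ee_pos'])
E
```

```text
[ 5.59627e+02 -2.27142e+02  1.77271e+02  8.00000e-03 -5.50000e-02] [ 0.7  0.1 -0.3  0.2 -1.   0.1  0.5  0.2 -1.2 -0.3  1.4 -0.2]
[ -0.03500013   0.77789721 -20.56944082]
```

```bash
python3 -m jog '[{"rot":[0,0,0],"translation":[0.54,-0.125,0],"jaw":1},{"rot":[0,0,0],"translation":[0.54,-0.125,0],"jaw":1},{"rot":[0,0,0.92],"translation":[0,0,0.2],"jaw":1},{"rot":[0,0,0.92],"translation":[0,0,0.2],"jaw":1},{"rot":[0,0,0],"translation":[0,0,0],"jaw":1}]'
python3 -m jog '[{"rot":[0,0,0],"translation":[0,0,0],"jaw":1},{"rot":[0,0,0],"translation":[0,0,0],"jaw":1}]'
python3 - <<'E'
from h import *
s=env.read_state();print(s['ee_pos'],R.from_quat(s['eef_rot']).as_rotvec(),s['joints'],s['force'])
M=R.from_quat(s['eef_rot']).as_matrix();print(np.arctan2(M[1,0],M[0,0])-np.pi)
d=M.T@(np.array([516.1,-235.7,s['ee_pos'][2]])-s['ee_pos']);print('shift units',d/40)
E
```

```text
time_s: 15.55
ee_pos: [515.5, -235.9, 181.3]
eef_rot: [0.135, 0.991, 0.0, -0.001]
force: [0.8, -0.4, -0.7]
grip_width: 0.133
grip_force: 78.0
time_s: 15.8
ee_pos: [516.2, -236.8, 182.1]
eef_rot: [0.135, 0.991, -0.0, 0.0]
force: [-0.0, -0.7, -0.8]
grip_width: 0.131
grip_force: 78.0
[ 516.21293385 -236.76439893  182.14960814] [ 4.25250699e-01  3.11196835e+00 -5.84957499e-04] [-5.41685199e-01  3.79433706e-01 -4.37881644e-02  1.14678117e+00
 -6.45120391e-05 -2.70067405e-01] [-0.01660448 -0.67231935 -0.77560202]
-0.2716177168023943
shift units [ 9.85902932e-03  2.48769230e-02 -1.41796264e-05]
```

```bash
python3 -m jog '[{"rot":[0,0,0],"translation":[0,0.02,0.25],"jaw":1},{"rot":[0,0,0],"translation":[0,0,0.2],"jaw":1},{"rot":[0,0,0],"translation":[0,0,0.15],"jaw":1}]'
python3 -m jog '[{"rot":[0,0,0],"translation":[0,0,0.1],"jaw":1},{"rot":[0,0,0],"translation":[0,0,0],"jaw":1}]'
```

```text
time_s: 16.18
ee_pos: [515.6, -235.7, 156.6]
eef_rot: [0.136, 0.991, 0.0, -0.001]
force: [-0.5, -0.6, -0.4]
grip_width: 0.131
grip_force: 78.0
time_s: 16.42
ee_pos: [515.8, -235.9, 153.3]
eef_rot: [0.136, 0.991, 0.0, -0.0]
force: [-0.0, 0.5, 1.0]
grip_width: 0.133
grip_force: 78.0
```

```bash
python3 -m jog '[{"rot":[0,0,0],"translation":[0,0,0.1],"jaw":1},{"rot":[0,0,0.3],"translation":[0,0,0.08],"jaw":1},{"rot":[0,0,-0.3],"translation":[0,0,0.05],"jaw":1}]' 110
python3 -m jog '[{"rot":[0,0,0.3],"translation":[0,0,0.08],"jaw":1},{"rot":[0,0,-0.3],"translation":[0,0,0.05],"jaw":1}]'
python3 -m jog '[{"rot":[0,0,-0.3],"translation":[0,0,0.08],"jaw":1},{"rot":[0,0,0.3],"translation":[0,0,0.05],"jaw":1}]'
```

```text
time_s: 16.8
ee_pos: [516.9, -237.4, 146.3]
eef_rot: [0.136, 0.991, -0.002, 0.001]
force: [-3.7, 0.2, 13.2]
grip_width: 0.123
grip_force: 110.1
time_s: 17.05
ee_pos: [517.6, -237.6, 141.6]
eef_rot: [0.136, 0.991, -0.002, 0.002]
force: [-0.9, -0.9, 8.6]
grip_width: 0.126
grip_force: 109.5
time_s: 17.3
ee_pos: [518.2, -237.7, 138.3]
eef_rot: [0.137, 0.991, -0.002, 0.003]
force: [-5.1, 1.0, 27.3]
grip_width: 0.125
grip_force: 112.3
```

```bash
python3 -m jog '[{"rot":[0,0,0.4],"translation":[0.03,0.02,0.03],"jaw":1},{"rot":[0,0,-0.8],"translation":[0,0,0],"jaw":1},{"rot":[0,0,0.4],"translation":[0,0,0],"jaw":1}]'
python3 -m jog '[{"rot":[0,0,0.4],"translation":[0,0,0.05],"jaw":1},{"rot":[0,0,-0.4],"translation":[0,0,0.05],"jaw":1},{"rot":[0,0,0],"translation":[0,0,0],"jaw":1}]'
```

```text
time_s: 17.68
ee_pos: [518.0, -237.0, 136.7]
eef_rot: [0.137, 0.991, -0.002, 0.004]
force: [-0.4, -1.7, 7.2]
grip_width: 0.125
grip_force: 109.4
time_s: 18.05
ee_pos: [517.6, -236.9, 131.3]
eef_rot: [0.136, 0.991, -0.002, 0.003]
force: [2.5, -2.7, 2.9]
grip_width: 0.124
grip_force: 108.8
```

```bash
python3 -m jog '[{"rot":[0,0,0.2],"translation":[0,0,0.05],"jaw":1},{"rot":[0,0,-0.2],"translation":[0,0,0.05],"jaw":1},{"rot":[0,0,0],"translation":[0,0,0],"jaw":1}]'
python3 -m jog '[{"rot":[0,0,0],"translation":[0,0,0.06],"jaw":1},{"rot":[0,0,0],"translation":[0,0,0],"jaw":1}]'
python3 - <<'E'
from h import *
im=snap('wrist','w9.png')
cv2.imwrite('pics/w10.png',cv2.resize(im[150:335,240:400],None,fx=3,fy=3,interpolation=cv2.INTER_CUBIC)[:,:,::-1])
s=env.read_state();print(s['ee_pos'],s['force'],R.from_quat(s['eef_rot']).as_matrix()[:,2])
E
```

```text
time_s: 18.42
ee_pos: [517.5, -236.8, 127.3]
eef_rot: [0.137, 0.991, -0.002, 0.003]
force: [0.8, -2.0, 9.7]
grip_width: 0.129
grip_force: 109.7
time_s: 18.68
ee_pos: [517.6, -236.9, 127.1]
eef_rot: [0.137, 0.991, -0.002, 0.004]
force: [-4.4, -0.1, 22.3]
grip_width: 0.123
grip_force: 112.0
[ 517.61530162 -236.88127105  127.13506677] [-3.40363912  0.04591091 23.1018872 ] [ 0.00657698 -0.00510159 -0.99996536]
```

View pics/w10.png

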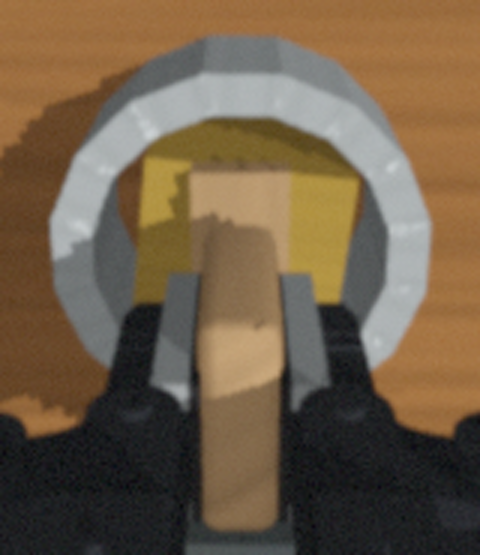

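Seated: a 2.4 mm push moved the key only 0.2 mm, and TCP z is 110+17 as expected. The picture shows the shoulder flat on the plug. Now I'll turn it clockwise.

```bash
python3 -m jog '[{"rot":[0,0,0.9],"translation":[0,0,0],"jaw":1},{"rot":[0,0,0.9],"translation":[0,0,0],"jaw":1},{"rot":[0,0,0.9],"translation":[0,0,0],"jaw":1},{"rot":[0,0,0.9],"translation":[0,0,0],"jaw":1},{"rot":[0,0,0.9],"translation":[0,0,0],"jaw":1}]' 115
python3 -m jog '[{"rot":[0,0,0.9],"translation":[0,0,0],"jaw":1},{"rot":[0,0,0.9],"translation":[0,0,0],"jaw":1},{"rot":[0,0,0.9],"translation":[0,0,0],"jaw":1},{"rot":[0,0,0.9],"translation":[0,0,0],"jaw":1},{"rot":[0,0,0.9],"translation":[0,0,0],"jaw":1}]'
python3 - <<'E'
from h import *
s=env.read_state();M=R.from_quat(s['eef_rot']).as_matrix();print(np.arctan2(M[1,0],M[0,0]),s['moment'],s['force'],M[:,2],s['joints'][5])
E
```

```text
time_s: 19.35
ee_pos: [517.0, -237.9, 127.1]
eef_rot: [0.398, 0.917, -0.002, 0.004]
force: [-4.8, -2.8, 23.0]
grip_width: 0.123
grip_force: 112.2
time_s: 19.98
ee_pos: [516.0, -238.4, 127.1]
eef_rot: [0.628, 0.778, -0.002, 0.004]
force: [-8.2, -3.5, 24.7]
grip_width: 0.125
grip_force: 112.5
1.7830035133336355 [-0.47622323  1.89621168  0.15130386] [-8.15304974 -3.54227572 24.72018682] [ 0.00304714 -0.00844877 -0.99995967] 0.8173136055998299
```

```bash
python3 -m jog '[{"rot":[0,0,0.9],"translation":[0,-0.02,0],"jaw":1},{"rot":[0,0,0.9],"translation":[0,-0.01,0],"jaw":1},{"rot":[0,0,0.9],"translation":[0,0,0],"jaw":1},{"rot":[0,0,0.7],"translation":[0,0,0],"jaw":1},{"rot":[0,0,0],"translation":[0,0,0],"jaw":1}]'
python3 - <<'E'
from h import *
s=env.read_state();M=R.from_quat(s['eef_rot']).as_matrix();print(np.arctan2(M[1,0],M[0,0]),s['moment'],s['force'],M[:,2],s['joints'][5])
E
```

```text
time_s: 20.6
ee_pos: [515.3, -238.2, 127.2]
eef_rot: [0.772, 0.636, -0.001, 0.004]
force: [-5.8, -1.9, 25.1]
grip_width: 0.125
grip_force: 112.5
1.37849750455957 [-0.3151688   1.39307805  0.16036739] [-5.78048335 -1.94873916 25.13497935] [ 0.00430295 -0.00754844 -0.99996225] 1.2207269054802203
```

```bash
python3 -m jog '[{"rot":[0,0,0.6],"translation":[0,-0.01,0],"jaw":1},{"rot":[0,0,0.4],"translation":[0,0,0],"jaw":1},{"rot":[0,0,0],"translation":[0,0,0],"jaw":1},{"rot":[0,0,0],"translation":[0,0,0],"jaw":1}]'
python3 - <<'E'
from h import *
s=env.read_state();M=R.from_quat(s['eef_rot']).as_matrix();print(np.arctan2(M[1,0],M[0,0]),s['moment'],s['force'],M[:,2],s['joints'][5])
im=snap('wrist','w11.png')
cv2.imwrite('pics/w12.png',cv2.resize(im[130:335,220:420],None,fx=3,fy=2.9,interpolation=cv2.INTER_CUBIC)[:,:,::-1])
E
```

```text
time_s: 21.1
ee_pos: [515.1, -238.0, 127.2]
eef_rot: [0.808, 0.589, -0.0, 0.004]
force: [-6.5, -3.4, 23.7]
grip_width: 0.124
grip_force: 112.6
1.2592894562206365 [-0.3586199   1.37088599  0.23086923] [-6.46826479 -3.42134836 23.65681122] [ 0.00459106 -0.00736618 -0.99996233] 1.3398252118858267
```

View pics/w12.png

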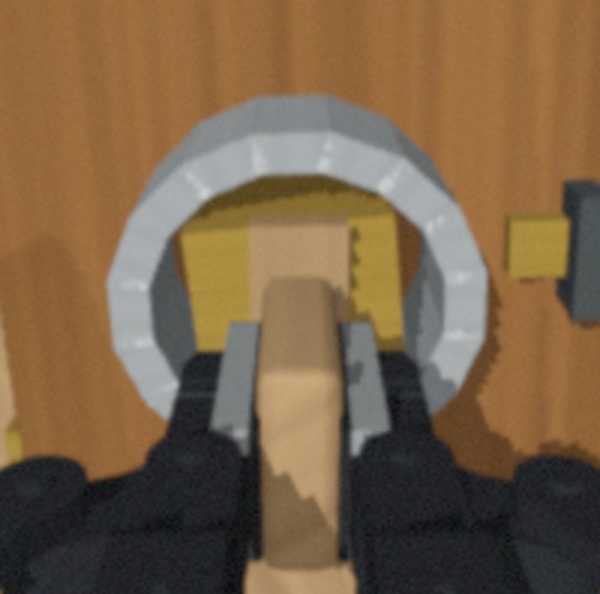

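```bash
python3 -c "
from station import job
print(job.close_job())"
```

```text
the job is handed in; nothing more can be done
None
```

I handed the job in with the lever swung open and the key fully home, turned clockwise to its stop and still gripped at about 112 N. The hand-in gave no verdict, and I went over the picture limit by viewing 12 instead of 10.

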